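Work a jammed chopping blade off a food processor

TASK

The chopping blade is stuck fast on the food processor's spindle, too tight for a straight pull, and nobody is holding the machine down. Grip the black hub, break the blade free by twisting it back and forth while pulling up, without lifting or dragging the machine, then stand the blade gently, hub upright, on the floor of the stainless pan. Leave the pan and everything else where it is.

Things in the scene. Friction and masses are not known exactly. Their poses are not given: they have to be found in the camera images.
- machine: White food processor, 4 kg, loose on rubber feet, 325 x 192 mm. Origin on the table under the vertical spindle axis; z up, x from the spindle to the 150 mm tall motor housing behind the bowl (at x 100 to 225 mm). Clear open bowl locked on: 166 mm across, 3 mm wall, rim 164 mm, floor 68 mm above the table; its grey handle reaches to y -123 mm. About 20 N of upward pull starts to lift its front feet.
- spindle_tip (a point): Round tip of the fixed steel spindle, 24 mm across, on its vertical axis, 128 mm above the table, hidden inside the hub at the start. Two keys low on the spindle let the blade turn only 0.6 rad either way from mid-play (it starts within 0.05 rad of mid-play) until it has risen 18 mm.
- blade: Chopping blade, 0.2 kg, on the spindle: black hub 40 mm across, 105 mm tall; two steel sickle blades below 35 mm, sweeping a 66 mm radius. Origin at the centre of the hub's underside, z up the hub; starts 72 mm above the table. The bore clings to the spindle for the first 20 mm of rise, then is loose; a straight pull needs about 35 to 50 N, far less while the hub is turning faster than it rises.
- blade_grip (a point): Middle of the hub's gripping part, on its axis, 85 mm above its underside: a ribbed cylinder 40 mm across from 64 to 105 mm above the underside; its flat top is 20 mm above this point.
- blade_tip (a point): Point near the tip of the lower steel blade, 62 mm from the hub's axis along the blade's x axis, 6 mm above its underside; in mid-play it lies on the machine's x axis.
- pan: Open stainless pan 300 x 220 x 50 mm, wall and floor 3 mm, 1 kg, standing loose. Origin at the centre of its underside, x along its length, z up.
- lid: Bystander: the processor's clear lid, 170 mm across, with a feed tube and grey pusher, 115 mm tall, lying on the table. Origin at the centre of its underside.
- tub: Bystander: pink plastic tub of cucumber peel, 240 x 150 x 78 mm, on the table. Origin at the centre of its underside.
There are look-alikes about, which are no part of the job. Several things have the shape of the blade; the one meant has the colours described above.

How it is judged:
On the way, in this order (a step that is already met when the one before it is completed fails the run):
1. the blade has been turned on its spindle, by over 0.1 rad from mid-play, while still on it ((y of blade_tip in the frame of machine above 0.0065 m or y of blade_tip in the frame of machine below -0.0065 m) and z of blade in the frame of machine below 0.085 m), for 0.02 s.
2. and turned back again, to within 0.08 rad of mid-play, while still on the spindle (y of blade_tip in the frame of machine between -0.005 and 0.005 m and z of blade in the frame of machine below 0.091 m), for 0.01 s.
3. the blade is lifted out above the bowl (height (world z) of blade above 0.168 m), for 0.05 s.
At the end, for the whole second after the job is handed in: The blade stands at rest on the pan's floor, hub upright within 0.2 rad and its underside within 10 mm of the pan's underside, released; the machine stands flat within 30 mm of its start, the pan within 40 mm of its own (x of blade in the frame of pan between -0.12 and 0.12 m and y of blade in the frame of pan between -0.08 and 0.08 m and z of blade in the frame of pan below 0.01 m and angle between blade's own z axis and vertical below 0.2 rad and linear speed of blade below 0.03 m/s and contact force between the fingers and blade below 0.1 N and angle between machine's own z axis and vertical below 0.03 rad and distance of machine from where it was at the start of the episode below 0.03 m and distance of pan from where it was at the start of the episode below 0.04 m); the robot touches nothing.
It fails at once if the machine is lifted or tipped (origin 10 mm up, or 0.05 rad) or dragged by 30 mm (height (world z) of machine above 0.01 m or angle between machine's own z axis and vertical above 0.05 rad or distance of machine from where it was at the start of the episode above 0.03 m).
It fails at once if the blade is let fall (over 0.7 m/s and out of the fingers) (linear speed of blade above 0.7 m/s and contact force between the fingers and blade below 0.1 N).
It fails at once if the pan is pushed over 40 mm, or the lid or tub over 30 mm (distance of pan from where it was at the start of the episode above 0.04 m or distance of any of lid, tub from where it was at the start of the episode above 0.03 m).
It also fails if it takes over 67 s, if anything falls off the work surface, if the arm or the gripper's body presses on something with over 40 N, if the wrist force passes 120 N, or if a joint passes its speed limit or range.

ROBOT

A 7-joint arm with a two-finger parallel gripper is mounted at the origin on the work surface. World frame = base frame: x ahead of the robot, y to its left, z up, the work surface at z = 0. Lengths are in m, angles in rad, forces in N, time in s.
With the tool pointing down it reaches from about 0.425 to 0.825 m from the base axis. Payload 3.6 kg.
Tool frame: the origin (TCP) lies midway between the tips of the shut fingers; the grasp point (between the pads) lies 19 mm behind it (manip.grip_depth is the distance from the TCP to the grasp point, in m); z points along the fingers, x is the direction in which the jaws open and shut, and the axes are right-handed (so a half turn about z gives the same grasp; the last joint's range is limited). The gripper opens to 85 mm and grips with 20 to 120 N. Pads are 22 mm wide; open, the fingers measure 114 mm over their backs; the gripper's body (76 mm by 85 mm) begins 54 mm behind the grasp point. The pads swing forward as they close: fully open they stand 13 mm farther back than shut.
Start: joints at [1.101, 0.615, -0.013, 1.423, 0.008, 1.103, -0.04], TCP at [0.279, -0.587, 0.231] pointing down, gripper open.
Joint ranges: [-3.12, 3.12], [-0.3, 2.06], [-1.34, 1.32], [0.26, 2.42], [-1.36, 4.5], [0.01, 1.98], [-2.84, 2.84]. Speed limits (rad/s): [2.79, 2.79, 3.14, 3.14, 3.14, 3.14, 3.14].

INTERFACE

Orientations are given as a unit quaternion [x, y, z, w].
In Python, from bench import manip gives the robot as it stands.
- The arm moves only by the shell command python3 -m jog 'ROWS'. ROWS is JSON, a list that holds one entry, the list of rows, each a list of 7 numbers: the opening, from -1 (shut) to 1 (fully open), so that 0 is half open, then the shift along the tool's x, y, z in mm, then the turn, a rotation vector about the tool's x, y, z in rad. A call has 1 to 8 rows; each row shifts and turns the commanded pose from where the row before left it, along the tool's axes as they then stand; what a row does not reach is not made up. A row lasts 1/12 s, in which the tool goes at most 41.7 mm and 7.16 degrees, less where a joint would pass 70% of its speed; a pose out of reach is approached as far as the arm can. A call with a gripper value outside its range is refused whole. The fingers move at their own pace and stop on an object; the grip force is fixed at half the most. Time passes only in rows, so rows that do not move let the fingers close. It gives the time, the measured TCP pose, the force and the opening at its end, in the units of the state.
- manip.observe(): the state, without advancing time (a new reading comes with each control period).
- manip.snapshot(name): name is "scene" or "top"; returns a dict with "pixels" (480x640x3 uint8, red, green, blue), "fx", "fy", "cx", "cy" (pixels), "rvec" (rotation vector, rad) and "tvec" (3), from world to camera coordinates, as OpenCV has them. Camera axes: x right, y down, z forward; pixel columns grow to the right and rows downward; lengths in m; the calibration is good to about 2 mm. A picture is of the moment at which its call begins. There is no depth.
- manip.finish_job(): hands the job in, once; it reports no verdict.
The state is a dict: "t": time; "qpos": joint angles; "qvel": joint speeds; "joint_torque": joint torques, N m; "tool_pos": TCP position; "orientation": TCP orientation; "ft_force": force on the tool from outside, world axes, zero at the start; "moment": the same for the moment, N m; "opening": finger opening in m.
Only numpy, scipy, OpenCV 4.12 (cv2) and the standard library are available. Lean on these libraries where they do the work, as an engineer would, in place of code of your own. Each camera call takes 0.05 s, during which the arm holds its last target. There are 200 camera calls.

## Working session

There is one attempt and no reset: what is moved stays moved. The work goes in short steps, Python scripts to look and compute and a shell command to move; the robot and the scene stay as the last step left them, time stands still between calls to the robot, and variables do not carry over. Pictures are saved under pics/ and viewed, about 8 in all and at most 12, crops included, and the job is handed in when it is done.

```bash
mkdir -p pics
cat > h.py <<'E'
import numpy as np, cv2
from bench import manip
def snap(n,f=None):
    s=manip.snapshot(n); im=cv2.cvtColor(s['pixels'],cv2.COLOR_RGB2BGR)
    if f: cv2.imwrite('pics/'+f,im)
    R=cv2.Rodrigues(np.array(s['rvec'],float))[0]; t=np.array(s['tvec'],float).ravel()
    return dict(im=im,R=R,t=t,K=np.array([[s['fx'],0,s['cx']],[0,s['fy'],s['cy']],[0,0,1.]]))
def ray(s,u,v):
    return -s['R'].T@s['t'], s['R'].T@np.linalg.solve(s['K'],[u,v,1.])
def onz(s,u,v,z):
    o,d=ray(s,u,v); return o+d*(z-o[2])/d[2]
def proj(s,p):
    q=s['K']@(s['R']@np.asarray(p,float)+s['t']); return q[:2]/q[2]
E
python3 - <<'E'
from h import *
import pickle
S={n:snap(n,n+'0.png') for n in('scene','top')}
pickle.dump(S,open('s0.pkl','wb'))
for n in S: print(n,ray(S[n],320,240))
o=manip.observe(); print(o['tool_pos'],o['orientation'],o['opening'],o['ft_force'],o['t'])
from scipy.spatial.transform import Rotation as R
print(R.from_quat(o['orientation']).as_matrix())
E
```

```text
scene (array([ 1.17679042, -1.02997108,  1.19833214]), array([-0.40660521,  0.62477416, -0.6667676 ]))
top (array([ 0.43581914, -0.01508792,  1.74197576]), array([ 0.0454431 ,  0.01236377, -0.99899022]))
[ 0.27880976 -0.58638509  0.23027085] [ 8.45406938e-01 -5.34121490e-01 -9.92344813e-04 -5.98494975e-04] 0.08524477147819037 [ 0.09850961  0.0957533  -0.51679334] 0.1
[[ 4.29426499e-01 -9.03101215e-01 -1.03853232e-03]
 [-9.03098839e-01 -4.29427752e-01  2.07200899e-03]
 [-2.31720843e-03  4.81217716e-05 -9.99997314e-01]]
```

View pics/scene0.png

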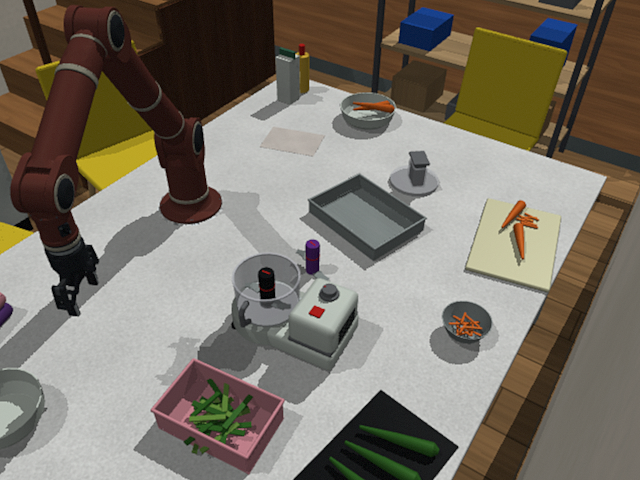

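View pics/top0.png

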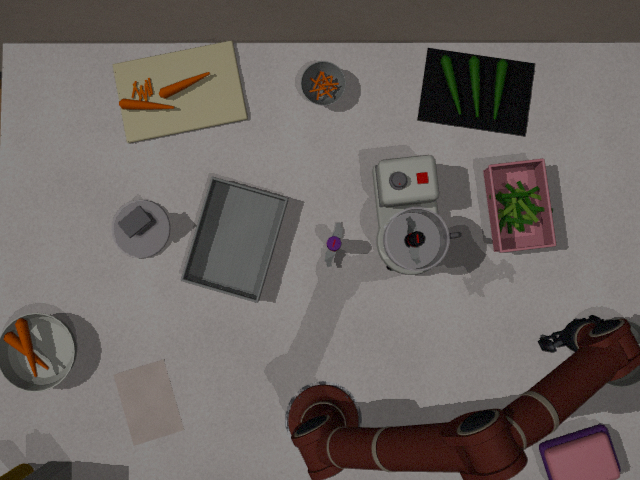

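The hub in the bowl (scene 267,282; top 415,239) is black. The purple one (scene 313,257; top 334,243) stands on the table and is a decoy. I'll confirm this in a crop and measure.

Run:
```python
from h import *
import pickle
S=pickle.load(open('s0.pkl','rb'))
a=cv2.resize(S['scene']['im'][215:365,210:370],None,fx=2.5,fy=2.5,interpolation=cv2.INTER_CUBIC)
b=cv2.resize(S['top']['im'][145:285,310:470],None,fx=2.5,fy=2.5,interpolation=cv2.INTER_CUBIC)
h=max(a.shape[0],b.shape[0]); c=np.zeros((h,800,3),np.uint8); c[:a.shape[0],:400]=a; c[:b.shape[0],400:]=b
cv2.imwrite('pics/crop1.png',c)
t=S['top']
def blob(im,box,f):
    x0,y0,x1,y1=box; m=f(im[y0:y1,x0:x1].astype(int)).astype(np.uint8)
    n,l,st,ce=cv2.connectedComponentsWithStats(m); k=1+st[1:,4].argmax()
    pts=cv2.findContours((l==k).astype(np.uint8),0,2)[0][0]
    return ce[k]+[x0,y0],st[k],pts.reshape(-1,2)+[x0,y0]
hub=blob(t['im'],(395,220,435,260),lambda i:i.max(2)<60); print('hub',hub[0],hub[1])
print(onz(t,*hub[0],.177))
g=cv2.cvtColor(t['im'],cv2.COLOR_BGR2GRAY)
# camera height rays for machine base etc.
for n,(u,v),z in [('lidtop',(140,228),.02),('tub',(519,206),.078),('purple',(334,243),.105),('panTL',(211,176),.05),('panTR',(288,198),.05),('panBR',(259,301),.05),('panBL',(183,280),.05),('bowl',(415,240),.164),('handleEnd',(461,235),.13),('hsgTL',(377,160),.15),('hsgTR',(436,156),.15),('knob',(398,180),.16)]:
    print(n,onz(t,u,v,z).round(3))
```

```text
hub [413.55197133 237.75268817] [  9   5  21  22 279]
[ 0.51259686 -0.23971168  0.177     ]
lidtop [0.549 0.524 0.02 ]
tub [ 0.605 -0.548  0.078]
purple [ 0.502 -0.033  0.105]
panTL [0.695 0.315 0.05 ]
panTR [0.632 0.096 0.05 ]
panBR [0.342 0.177 0.05 ]
panBL [0.401 0.391 0.05 ]
bowl [ 0.507 -0.245  0.164]
handleEnd [ 0.522 -0.374  0.13 ]
hsgTL [ 0.722 -0.148  0.15 ]
hsgTR [ 0.733 -0.306  0.15 ]
knob [ 0.667 -0.202  0.16 ]
```

View pics/crop1.png

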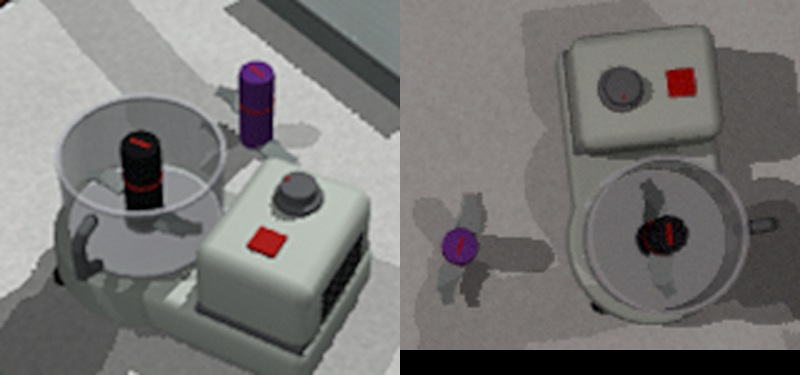

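Confirmed: the black hub with the red mark sits in the bowl at top (417,238), and the purple one is free-standing. Next I'll triangulate the hub's top from its red mark and get the shift in tool axes.

```bash
cat >> h.py <<'E'
def tri(a,pa,b,pb):
    (o,d),(p,e)=ray(a,*pa),ray(b,*pb)
    k=np.linalg.lstsq(np.c_[d,-e],p-o,rcond=None)[0]; x,y=o+k[0]*d,p+k[1]*e
    return (x+y)/2,np.linalg.norm(x-y)
def red(s,box):
    x0,y0,x1,y1=box; i=s['im'][y0:y1,x0:x1].astype(int)
    m=((i[...,2]>90)&(i[...,2]>1.8*i[...,1])&(i[...,2]>1.8*i[...,0])).astype(np.uint8)
    n,l,st,ce=cv2.connectedComponentsWithStats(m,connectivity=8); return [(c+[x0,y0],s_[4]) for c,s_ in zip(ce[1:],st[1:])]
def shift(target):
    from scipy.spatial.transform import Rotation as Ro
    o=manip.observe(); return Ro.from_quat(o['orientation']).as_matrix().T@(np.array(target)-o['tool_pos'])*1000
E
python3 - <<'E'
from h import *
import pickle
S=pickle.load(open('s0.pkl','rb'))
rt=red(S['top'],(400,225,432,252)); rs=red(S['scene'],(255,260,280,310)); print(rt,rs)
for a,_ in rt:
  for b,_ in rs: print(tri(S['top'],a,S['scene'],b))
for u,v in((417.6,238.2),(418,238.3)): print(onz(S['top'],u,v,.177))
print(onz(S['scene'],266,271,.177))
print(shift([.510,-.245,.231]))
E
```

```text
[(array([417.5, 238.5]), np.int32(10))] [(array([265.26666667, 271.6       ]), np.int32(15))]
(array([ 0.51016149, -0.24955314,  0.18128107]), np.float64(0.0006780034330745311))
[ 0.51141683 -0.25025503  0.177     ]
[ 0.51115455 -0.25129542  0.177     ]
[ 0.50728908 -0.24377989  0.177     ]
[-2.09026950e+02 -3.55388381e+02 -2.61892088e-01]
```

```bash
python3 -m jog '[[[1,-17,-29.5,0,0,0,0],[1,-17,-29.5,0,0,0,0],[1,-17,-29.5,0,0,0,0],[1,-17,-29.5,0,0,0,0],[1,-17,-29.5,0,0,0,0],[1,-17,-29.5,0,0,0,0],[1,-17,-29.5,0,0,0,0],[1,-17,-29.5,0,0,0,0]]]'
python3 -m jog '[[[1,-17,-29.5,0,0,0,0],[1,-17,-29.5,0,0,0,0],[1,-17,-29.5,0,0,0,0],[1,-18,-29.5,0,0,0,0],[1,0,0,0,0,0,0],[1,0,0,0,0,0,0]]]'
python3 - <<'E'
from h import *
import pickle
S={n:snap(n) for n in('scene','top')}; pickle.dump(S,open('s1.pkl','wb'))
a=cv2.resize(S['scene']['im'][180:330,200:360],None,fx=2.5,fy=2.5,interpolation=2); b=cv2.resize(S['top']['im'][165:315,340:500],None,fx=2.5,fy=2.5,interpolation=2)
cv2.imwrite('pics/c2.png',np.hstack([a,b]))
print(shift([.510,-.249,.231]),manip.observe()['qpos'], manip.observe()['ft_force'])
E
```

```text
t: 0.77
tool_pos: [0.4343, -0.3611, 0.2309]
orientation: [0.845, -0.534, -0.001, -0.0]
ft_force: [-0.2, -0.7, 1.1]
opening: 0.0855
t: 1.27
tool_pos: [0.512, -0.2466, 0.2308]
orientation: [0.847, -0.531, -0.001, -0.001]
ft_force: [-1.3, -1.1, 0.7]
opening: 0.0856
[-1.51938406 -0.786453   -0.07461351] [ 0.44771824  0.48746371 -0.04582113  1.66607534  0.02707867  0.9898199
 -0.73553126] [-0.16634627 -0.81447456  0.04012107]
```

View pics/c2.png

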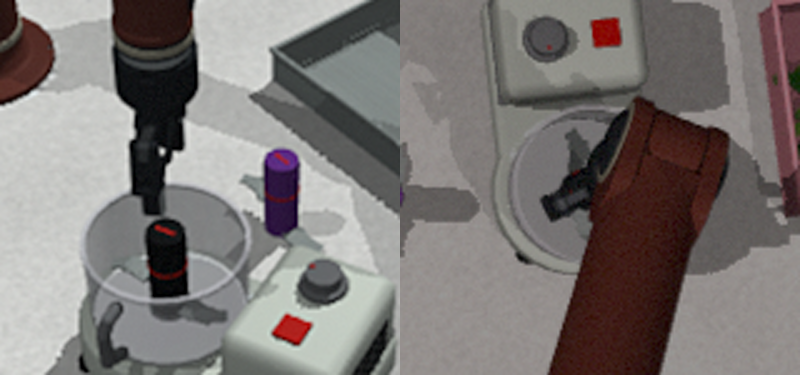

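The fingers hover just over the hub (scene crop 165,230). I'll check the hub axis once from its silhouette edges.

Run:
```python
from h import *
import pickle
S=pickle.load(open('s0.pkl','rb')); s=S['scene'];t=S['top']
for v in range(270,292,3):
    r=s['im'][v,245:290].max(1); k=np.where(s['im'][v,245:290,1]<45)[0]+245; print(v,k.min(),k.max(),len(k))
for v in range(230,248,2):
    k=np.where(t['im'][v,398:432,1]<50)[0]+398; print(v,k.min() if len(k) else 0,k.max() if len(k) else 0)
for x,y in((.510,-.249),(.512,-.247)):
    for z in(.177,.14): print(x,y,z,proj(s,[x,y,z]),proj(t,[x,y,z]), proj(t,[x,y-.02,z]),proj(t,[x+.02,y,z]),proj(t,[x-.02,y,z]))
```

```text
270 260 272 13
273 259 273 15
276 258 273 16
279 259 274 16
282 259 273 15
285 259 274 16
288 260 274 15
291 259 274 16
230 408 411
232 409 421
234 408 422
236 406 424
238 405 424
240 405 424
242 405 423
244 406 421
246 407 418
0.51 -0.249 0.177 [265.58186257 272.67424067] [417.12369645 238.743241  ] [424.79541646 238.73447134] [417.05210507 231.08760075] [417.19538812 246.40960512]
0.51 -0.249 0.14 [266.35487086 283.12193055] [415.0574297  239.40193103] [422.55231196 239.39337834] [414.98889883 231.92213673] [415.12605435 246.89196128]
0.512 -0.247 0.177 [266.72460184 272.52144786] [416.34943401 237.97807342] [424.02058149 237.96928672] [416.27838928 230.32352138] [416.42057824 245.64334704]
0.512 -0.247 0.14 [267.47786864 282.96846184] [414.30115404 238.65434821] [421.79548985 238.64577925] [414.23314473 231.17559263] [414.3692564  246.14333759]
```

```bash
python3 -m jog '[[[1,-1.5,-0.8,16,0,0,0],[1,0,0,20,0,0,0],[1,0,0,20,0,0,0],[1,0,0,20,0,0,0],[1,0,0,20,0,0,0],[1,0,0,0,0,0,0],[1,0,0,0,0,0,0]]]'
python3 -m jog '[[[0.3,0,0,0,0,0,0],[0.1,0,0,0,0,0,0],[0.05,0,0,0,0,0,0],[0,0,0,0,0,0,0],[0,0,0,0,0,0,0]]]'
python3 -c "
from h import *
print(shift([.510,-.249,.135]),manip.observe()['qpos'][6])"
```

```text
t: 1.95
tool_pos: [0.5093, -0.2497, 0.1346]
orientation: [0.845, -0.535, -0.001, 0.001]
ft_force: [-0.6, -0.4, 0.3]
opening: 0.0856
t: 2.37
tool_pos: [0.5112, -0.2483, 0.136]
orientation: [0.845, -0.534, 0.001, -0.0]
ft_force: [-0.4, -0.2, -0.2]
opening: 0.0425
[0.13345011 1.36170714 1.03978761] -0.7476952334705635
```

```bash
python3 -m jog '[[[-0.1,0,0,0,0,0,0],[-0.3,0,0,0,0,0,0],[-1,0,0,0,0,0,0],[-1,0,0,0,0,0,0],[-1,0,0,0,0,0,0],[-1,0,0,0,0,0,0]]]'; python3 -c "
from h import *
o=manip.observe();print(o['ft_force'],o['moment'],o['opening'],o['tool_pos'])"
```

```text
t: 2.87
tool_pos: [0.511, -0.2479, 0.1362]
orientation: [0.845, -0.534, 0.0, -0.0]
ft_force: [-2.5, 0.6, 5.4]
opening: 0.039
[-2.51239998  0.60236728  5.43186637] [0.27675339 0.34947464 0.03511039] 0.03900341558660529 [ 0.51102387 -0.2478829   0.13617123]
```

```bash
python3 -m jog '[[[-1,0,0,0,0,0,0.12],[-1,0,0,0,0,0,0.12],[-1,0,0,0,0,0,0.1],[-1,0,0,0,0,0,0]]]'; python3 -c "
from h import *
o=manip.observe();print(o['ft_force'],o['moment'],o['opening'],o['tool_pos'],o['qpos'][6])"
```

```text
t: 3.2
tool_pos: [0.511, -0.2482, 0.1357]
orientation: [0.742, -0.67, 0.0, 0.0]
ft_force: [0.1, 0.4, 2.8]
opening: 0.0386
[0.12153738 0.38688093 2.7660768 ] [ 0.08521412  0.17434881 -0.294249  ] 0.03863492599992645 [ 0.51104806 -0.24820785  0.13568149] -1.0134151584240845
```

```bash
python3 -m jog '[[[-1,0,0,0,0,0,-0.12],[-1,0,0,-1,0,0,-0.12],[-1,0,0,-1,0,0,-0.12],[-1,0,0,-1,0,0,-0.12],[-1,0,0,-1,0,0,-0.12],[-1,0,0,0,0,0,-0.12]]]'; python3 -c "
from h import *
o=manip.observe();print(o['ft_force'],o['moment'],o['opening'],o['tool_pos'],o['qpos'][6])"
python3 -m jog '[[[-1,0,0,0,0,0,0.12],[-1,0,0,-1,0,0,0.12],[-1,0,0,-1,0,0,0.12],[-1,0,0,-1,0,0,0.12],[-1,0,0,-1,0,0,0.12],[-1,0,0,0,0,0,0.12]]]'
python3 - <<'E'
from h import *
import pickle
o=manip.observe();print(o['ft_force'],o['moment'],o['opening'],o['tool_pos'],o['qpos'][6])
S={n:snap(n) for n in('scene','top')}
a=cv2.resize(S['scene']['im'][215:365,210:370],None,fx=2.5,fy=2.5,interpolation=2); b=cv2.resize(S['top']['im'][165:315,340:500],None,fx=2.5,fy=2.5,interpolation=2)
cv2.imwrite('pics/c3.png',np.hstack([a,b]))
E
```

```text
t: 3.7
tool_pos: [0.5104, -0.2479, 0.1369]
orientation: [0.932, -0.362, -0.001, -0.001]
ft_force: [2.7, 0.1, -9.7]
opening: 0.0389
[ 2.70753379  0.12334292 -9.69412423] [-0.02407731 -0.62859157 -0.4877583 ] 0.038907425955919596 [ 0.51043433 -0.24786554  0.13691156] -0.4450712947151232
t: 4.2
tool_pos: [0.5105, -0.2475, 0.1399]
orientation: [0.743, -0.67, -0.001, 0.0]
ft_force: [3.5, -1.9, -13.0]
opening: 0.039
[  3.53789009  -1.8992258  -12.95653293] [-0.43297006 -0.91753628  0.50270703] 0.03899227955710544 [ 0.51050573 -0.24754922  0.13988608] -1.01507680552726
```

View pics/c3.png

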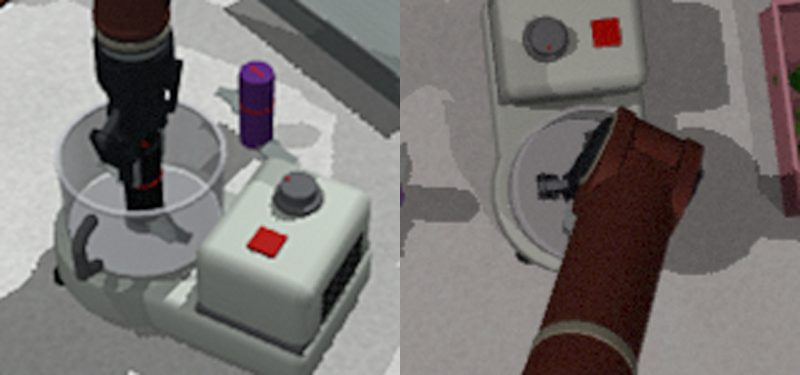

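The blade has turned with the grip and the machine hasn't moved. The pull is 13 N, under the 20 N limit, so I'll keep twisting with a slow rise.

```bash
P='from h import *
o=manip.observe();print(o["ft_force"].round(1) if hasattr(o["ft_force"],"round") else o["ft_force"],o["moment"][2],o["tool_pos"][2],o["qpos"][6])'
python3 -m jog '[[[-1,0,0,0,0,0,-0.12],[-1,0,0,-0.8,0,0,-0.12],[-1,0,0,-0.8,0,0,-0.12],[-1,0,0,-0.8,0,0,-0.12],[-1,0,0,-0.8,0,0,-0.12],[-1,0,0,0,0,0,-0.12],[-1,0,0,0,0,0,-0.06]]]'; python3 -c "$P"
python3 -m jog '[[[-1,0,0,0,0,0,0.12],[-1,0,0,-0.8,0,0,0.12],[-1,0,0,-0.8,0,0,0.12],[-1,0,0,-0.8,0,0,0.12],[-1,0,0,-0.8,0,0,0.12],[-1,0,0,0,0,0,0.12],[-1,0,0,0,0,0,0.06]]]'; python3 -c "$P"
```

```text
t: 4.88
tool_pos: [0.5102, -0.248, 0.1443]
orientation: [0.943, -0.334, -0.001, -0.001]
ft_force: [3.6, -0.8, -13.2]
opening: 0.0385
[  3.6  -0.8 -13.2] -0.45860879907378693 0.14432872765486332 -0.3933069061553724
t: 5.47
tool_pos: [0.5106, -0.2477, 0.1478]
orientation: [0.744, -0.669, -0.001, 0.0]
ft_force: [3.8, -1.8, -13.6]
opening: 0.0387
[  3.8  -1.8 -13.6] 0.4639370112612266 0.14776455874383002 -1.014474003398565
```

```bash
P='from h import *
o=manip.observe();print(o["ft_force"].round(1),o["moment"][2],o["tool_pos"][2],o["qpos"][6])'
python3 -m jog '[[[-1,0,0,0,0,0,-0.12],[-1,0,0,-0.8,0,0,-0.12],[-1,0,0,-0.8,0,0,-0.12],[-1,0,0,-0.8,0,0,-0.12],[-1,0,0,-0.8,0,0,-0.12],[-1,0,0,0,0,0,-0.12],[-1,0,0,0,0,0,-0.06]]]'; python3 -c "$P"
python3 -m jog '[[[-1,0,0,0,0,0,0.12],[-1,0,0,-0.8,0,0,0.12],[-1,0,0,-0.8,0,0,0.12],[-1,0,0,-0.8,0,0,0.12],[-1,0,0,-0.8,0,0,0.12],[-1,0,0,0,0,0,0.12],[-1,0,0,0,0,0,0.06]]]'; python3 -c "$P"
python3 -m jog '[[[-1,0,0,0,0,0,-0.12],[-1,0,0,-0.8,0,0,-0.12],[-1,0,0,-0.8,0,0,-0.12],[-1,0,0,-0.8,0,0,-0.12],[-1,0,0,-0.8,0,0,-0.12],[-1,0,0,0,0,0,-0.12],[-1,0,0,0,0,0,-0.06]]]'; python3 -c "$P"
```

```text
t: 6.05
tool_pos: [0.5103, -0.2479, 0.1511]
orientation: [0.943, -0.334, -0.001, -0.001]
ft_force: [2.7, -1.3, -12.1]
opening: 0.0385
[  2.7  -1.3 -12.1] -0.3733902905261007 0.15114011670561125 -0.3903466471740014
t: 6.63
tool_pos: [0.5106, -0.2481, 0.1551]
orientation: [0.743, -0.669, -0.0, 0.0]
ft_force: [1.6, -2.1, -8.8]
opening: 0.0385
[ 1.6 -2.1 -8.8] 0.28364475189776117 0.15508193080568744 -1.0173128998497083
t: 7.22
tool_pos: [0.5108, -0.2478, 0.1604]
orientation: [0.943, -0.332, 0.0, -0.0]
ft_force: [0.1, 0.5, -0.5]
opening: 0.039
[ 0.1  0.5 -0.5] -0.02289437674701395 0.1603897522397709 -0.38633640923816165
```

The blade is loose (0.5 N). Now I'll lift it out.

```bash
python3 -m jog '[[[-1,0,0,-6,0,0,0],[-1,0,0,-14,0,0,0],[-1,0,0,-14,0,0,0],[-1,0,0,-16,0,0,0],[-1,0,0,-20,0,0,0],[-1,0,0,-20,0,0,0],[-1,0,0,-20,0,0,0],[-1,0,0,0,0,0,0]]]'
python3 - <<'E'
from h import *
S=pickle=None
S={n:snap(n) for n in('scene','top')}
a=cv2.resize(S['scene']['im'][145:345,200:440],None,fx=1.66,fy=1.66,interpolation=2); b=cv2.resize(S['top']['im'][145:345,260:500],None,fx=1.66,fy=1.66,interpolation=2)
cv2.imwrite('pics/c4.png',np.hstack([a,b]))
t=S['top']
# pan corners of rim (outer) at z=.05 by colour-independent line: manual corners
P=np.array([onz(t,*c,.05) for c in((211,176),(288,198),(259,301),(183,280))]); c=P.mean(0); print(c,np.linalg.norm(P[0]-P[1]),np.linalg.norm(P[1]-P[2]))
f=t['im'][170:310,175:300]; print(shift([c[0],c[1],manip.observe()['tool_pos'][2]]),manip.observe()['tool_pos'],manip.observe()['ft_force'])
E
```

```text
t: 7.88
tool_pos: [0.5128, -0.2493, 0.2744]
orientation: [0.942, -0.337, 0.005, 0.001]
ft_force: [0.4, 0.1, -0.9]
opening: 0.0387
[0.51730598 0.24486818 0.05      ] 0.2275591367389819 0.3011876271168697
[-307.55737559 -385.68536122   -0.4388687 ] [ 0.51065478 -0.24838701  0.27013804] [-0.33468344 -0.21240286 -2.23427609]
```

View pics/c4.png

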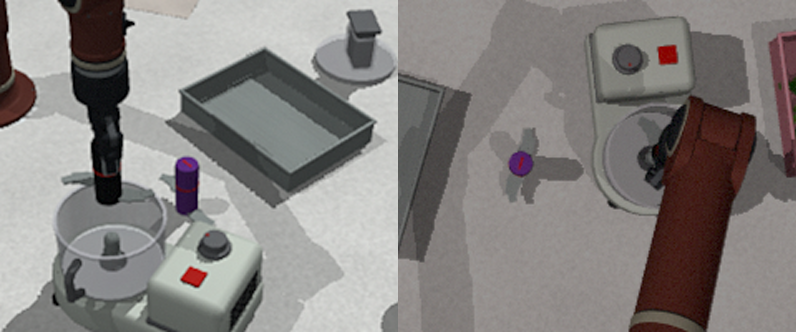

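The blade hangs in the grip with its blades clear of the bowl (scene crop 107,180), and the spindle is bare at (112,245). The machine hasn't moved. I'll carry the blade over the pan centre (0.517, 0.245).

```bash
python3 -m jog '[[[-1,-10,-13,0,0,0,0],[-1,-20,-25,0,0,0,0],[-1,-20,-25,0,0,0,0],[-1,-20,-25,0,0,0,0],[-1,-20,-25,0,0,0,0],[-1,-20,-25,0,0,0,0],[-1,-20,-25,0,0,0,0],[-1,-20,-25,0,0,0,0]]]'
python3 -m jog '[[[-1,-20,-25,0,0,0,0],[-1,-20,-25,0,0,0,0],[-1,-20,-25,0,0,0,0],[-1,-20,-25,0,0,0,0],[-1,-20,-25,0,0,0,0],[-1,-20,-25,0,0,0,0],[-1,-20,-25,0,0,0,0],[-1,-14,-18,0,0,0,0]]]'
python3 -m jog '[[[-1,0,0,0,0,0,0],[-1,0,0,0,0,0,0]]]'
python3 - <<'E'
from h import *
S={n:snap(n) for n in('scene','top')}
a=cv2.resize(S['scene']['im'][100:270,270:450],None,fx=2.2,fy=2.2,interpolation=2); b=cv2.resize(S['top']['im'][160:330,170:350],None,fx=2.2,fy=2.2,interpolation=2)
cv2.imwrite('pics/c5.png',np.hstack([a,b]))
o=manip.observe();print(shift([.517,.245,.27]),o['tool_pos'],o['ft_force'],o['qpos'])
x,y,z=o['tool_pos']; s=S['scene']
for h in(.064,.080): print('predicted underside px',h,proj(s,[x,y,z-h]),(proj(s,[x,y,z-h])-[270,100])*2.2)
E
```

```text
t: 8.65
tool_pos: [0.5126, -0.0065, 0.2678]
orientation: [0.942, -0.337, -0.002, 0.001]
ft_force: [0.8, 0.8, -1.8]
opening: 0.0386
t: 9.32
tool_pos: [0.5156, 0.2424, 0.2677]
orientation: [0.942, -0.335, -0.002, 0.0]
ft_force: [0.0, 0.0, -2.0]
opening: 0.0387
t: 9.48
tool_pos: [0.5159, 0.2404, 0.2675]
orientation: [0.942, -0.335, -0.002, 0.001]
ft_force: [0.1, -0.1, -1.7]
opening: 0.0388
[-4.97397193 -5.81855164 -1.9576256 ] [0.51714197 0.23734115 0.26806348] [ 0.56395055 -1.5191225  -1.59491707] [-0.2817583   0.4681919  -0.28965509  1.6024271   0.14685636  1.09570209
 -1.29788651]
predicted underside px 0.064 [367.97138549 170.4220343 ] [215.53704807 154.92847545]
predicted underside px 0.08 [367.61513574 174.87891013] [214.75329863 164.73360228]
```

View pics/c5.png

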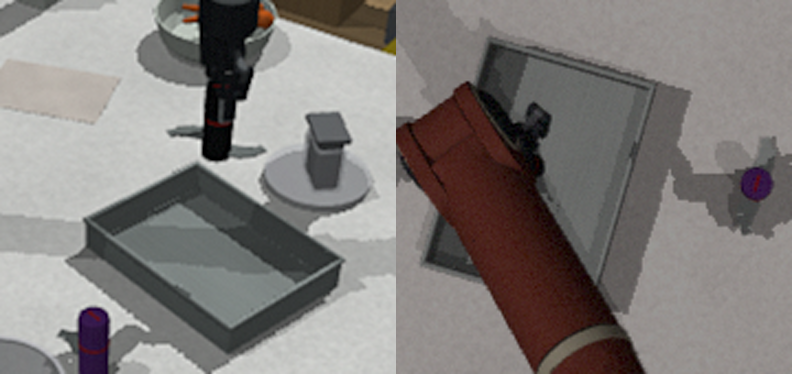

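The blade hangs upright over the pan, with its underside at scene crop (216,158), which agrees with no slip. I'll descend, then feel for the floor.

```bash
python3 -m jog '[[[-1,-3,-4,20,0,0,0],[-1,0,0,28,0,0,0],[-1,0,0,28,0,0,0],[-1,0,0,28,0,0,0],[-1,0,0,28,0,0,0],[-1,0,0,26,0,0,0],[-1,0,0,20,0,0,0],[-1,0,0,8,0,0,0]]]'
python3 -m jog '[[[-1,0,0,0,0,0,0],[-1,0,0,1.5,0,0,0],[-1,0,0,1.5,0,0,0],[-1,0,0,1,0,0,0],[-1,0,0,0,0,0,0]]]'
```

```text
t: 10.25
tool_pos: [0.5162, 0.2406, 0.0801]
orientation: [0.941, -0.338, -0.002, 0.003]
ft_force: [0.1, -0.9, -2.3]
opening: 0.039
t: 10.67
tool_pos: [0.5183, 0.2444, 0.0804]
orientation: [0.942, -0.337, 0.001, -0.001]
ft_force: [-0.2, 1.3, -1.8]
opening: 0.0389
```

```bash
python3 -m jog '[[[-1,0,0,2,0,0,0],[-1,0,0,2,0,0,0],[-1,0,0,2,0,0,0],[-1,0,0,1,0,0,0],[-1,0,0,1,0,0,0],[-1,0,0,0,0,0,0]]]'
python3 -m jog '[[[-1,0,0,1,0,0,0],[-1,0,0,1,0,0,0],[-1,0,0,0,0,0,0]]]'
python3 -m jog '[[[-1,0,0,1,0,0,0],[-1,0,0,1,0,0,0],[-1,0,0,0,0,0,0]]]'
```

```text
t: 11.17
tool_pos: [0.5175, 0.2442, 0.071]
orientation: [0.942, -0.337, -0.0, 0.0]
ft_force: [0.3, -0.3, -1.3]
opening: 0.0388
t: 11.42
tool_pos: [0.5175, 0.2442, 0.0691]
orientation: [0.942, -0.337, -0.0, 0.0]
ft_force: [0.7, -0.2, -1.3]
opening: 0.0386
t: 11.67
tool_pos: [0.5177, 0.2443, 0.0674]
orientation: [0.942, -0.337, 0.0, -0.0]
ft_force: [-0.3, 0.7, -1.2]
opening: 0.0384
```

```bash
python3 -m jog '[[[-1,0,0,1,0,0,0],[-1,0,0,0,0,0,0]]]'
python3 -m jog '[[[-1,0,0,1,0,0,0],[-1,0,0,0,0,0,0]]]'
python3 -m jog '[[[-1,0,0,1,0,0,0],[-1,0,0,0,0,0,0]]]'
```

```text
t: 11.83
tool_pos: [0.5178, 0.2444, 0.0673]
orientation: [0.942, -0.337, 0.0, -0.0]
ft_force: [-1.5, -0.5, 4.9]
opening: 0.039
t: 12.0
tool_pos: [0.5178, 0.2445, 0.0672]
orientation: [0.942, -0.337, 0.0, -0.0]
ft_force: [-3.5, -1.7, 10.4]
opening: 0.0393
t: 12.17
tool_pos: [0.5179, 0.2446, 0.0672]
orientation: [0.942, -0.337, 0.001, -0.0]
ft_force: [-4.8, -1.1, 15.2]
opening: 0.0385
```

It touched down at 0.0673, as predicted. I'll relieve the press, open slowly and rise.

```bash
python3 -m jog '[[[-1,0,0,-2.5,0,0,0],[-1,0,0,0,0,0,0],[0.0,0,0,0,0,0,0],[0.2,0,0,0,0,0,0],[0.6,0,0,0,0,0,0],[1,0,0,0,0,0,0],[1,0,0,0,0,0,0],[1,0,0,0,0,0,0]]]'
python3 -m jog '[[[1,0,0,0,0,0,0],[1,0,0,-10,0,0,0],[1,0,0,-20,0,0,0],[1,0,0,-30,0,0,0],[1,0,0,-30,0,0,0],[1,0,0,-30,0,0,0],[1,0,0,-30,0,0,0],[1,0,0,0,0,0,0]]]'
python3 -m jog '[[[1,0,30,0,0,0,0],[1,0,30,0,0,0,0],[1,0,30,0,0,0,0],[1,0,30,0,0,0,0],[1,0,30,0,0,0,0],[1,0,0,0,0,0,0],[1,0,0,0,0,0,0]]]'
python3 - <<'E'
from h import *
S={n:snap(n) for n in('scene','top')}
a=cv2.resize(S['scene']['im'][140:370,200:440],None,fx=1.66,fy=1.66,interpolation=2); b=cv2.resize(S['top']['im'][145:375,170:470],None,fx=1.33,fy=1.66,interpolation=2)
cv2.imwrite('pics/c6.png',np.hstack([a,b]))
import pickle; S0=pickle.load(open('s0.pkl','rb'))
for n,bx in(('top',(390,165,435,200)),('scene',(300,300,335,325))): print(red(S0[n],bx),red(S[n],bx))
o=manip.observe(); print(o['tool_pos'],o['ft_force'],o['qvel'])
E
```

```text
t: 12.83
tool_pos: [0.5177, 0.2443, 0.0667]
orientation: [0.942, -0.337, -0.0, -0.0]
ft_force: [0.3, -0.5, 0.9]
opening: 0.0854
t: 13.5
tool_pos: [0.5209, 0.2465, 0.2243]
orientation: [0.942, -0.337, 0.005, -0.005]
ft_force: [0.5, 0.1, 0.3]
opening: 0.0854
t: 14.08
tool_pos: [0.4218, 0.1269, 0.2174]
orientation: [0.941, -0.338, 0.0, 0.0]
ft_force: [0.2, 0.7, 0.6]
opening: 0.0852
[(array([422.04237288, 177.60169492]), np.int32(118)), (array([399. , 183.5]), np.int32(2))] [(array([422.03418803, 177.55555556]), np.int32(117)), (array([399. , 183.5]), np.int32(2))]
[(array([316.39823009, 311.30088496]), np.int32(113))] [(array([316.39823009, 311.30088496]), np.int32(113))]
[0.42333316 0.12907756 0.21745593] [ 0.23517167 -0.07042603 -0.96384805] [-1.28507064e-02  1.59088325e-02 -4.38249408e-03 -1.42720112e-02
  1.56299268e-05  1.64880774e-03 -7.55350301e-05]
```

View pics/c6.png

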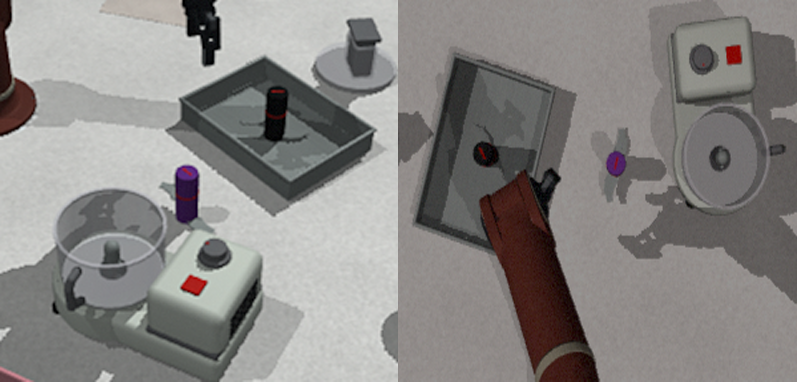

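The blade stands upright near the middle of the pan (scene crop 276,113; top crop 486,153). The machine and pan are unmoved, and the arm is clear.

```bash
python3 -c "
from bench import manip
print(manip.finish_job())"
```

```text
the job is handed in; nothing more can be done
None
```

The blade is off the spindle and standing hub-up near the middle of the stainless pan. I've handed the job in at about 14 s of the 67 s allowed; it gave no verdict.

- **Breaking it free:** I gripped the black hub and twisted it back and forth by about 0.3 rad either way while raising it slowly. The pull read at the end of each swing stayed under 14 N, against the 20 N that starts to lift the machine. It came loose after about 24 mm of rise.
- **Placing it:** I carried it over the purple look-alike and lowered it until it touched the pan floor. Contact came at the height I had predicted, and pressing peaked at about 15 N. Then I eased off, opened the fingers and backed away.
- **Last checks:** The machine's red switch is at the same pixels as at the start in both views, to within 0.1 px. The final picture shows the blade upright, the pan where it was and the gripper clear of everything.
- **Not checked:** I judged the blade's turning from the wrist angle and one picture, and the pan's position only by eye. I didn't measure the lid or tub afterwards, but the arm stayed well clear of both.

No check failed or disagreed.

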